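# Give a sensor housing its blow on the bench impact tester

### The arm

A 6-joint arm with a two-finger parallel gripper is mounted at the origin on the work surface. World frame = base frame: x ahead of the robot, y to its left, z up, the work surface at z = 0. Lengths are in m, angles in rad, forces in N, time in s.
With the tool pointing down it reaches from about 0.2 to 0.875 m from the base axis. Payload 3.4 kg.
Tool frame: the origin (TCP) lies between the finger pads; the fingertips stand 25 mm ahead of it and the grasp point (between the pads) lies 6 mm ahead of it (r.nose_length is the z of the fingertips in the tool frame, in m); z points along the fingers, x is the direction in which the jaws open and shut, and the axes are right-handed (so a half turn about z gives the same grasp; the last joint's range is limited). The gripper opens to 94 mm and grips with 3 to 60 N. Pads are 16 mm wide; open, the fingers measure 119 mm over their backs; the gripper's body (75 mm by 177 mm) begins 78 mm behind the grasp point.
Start: joints at [-1.384, 0.276, 1.505, -0, 1.361, -0.121], TCP at [0.174, -0.548, 0.23] pointing down, gripper open.
Joint ranges: [-2.89, 2.89], [-0.75, 2.08], [0.22, 2.7], [-1.18, 4.32], [0.11, 2.71], [-2.7, 2.7]. Speed limits (rad/s): [2.57, 2.57, 3.14, 3.14, 3.14, 3.14].

### API

Orientations are given as a unit quaternion [w, x, y, z].
In Python, from plant import r, gripper_to, inverse_kinematics, vision, models, telemetry gives the robot as it stands. Calls block until the motion is done:
- r.move_to(position, orientation): joint-space move of the TCP to a pose.
- r.move_l(position, rot=None, vel=0.15, guard=None): straight line of the TCP; rot=None keeps the orientation; vel is the mean speed in m/s. With guard (N) it stops when the force on the tool has changed by that much, and returns True; else False.
- r.movej(angles): joint-space move.
- gripper_to(opening, f_grip=None): finger opening in m; f_grip is the grip in N (None keeps the last); returns when the fingers have stopped.
- r.hold(seconds).
- inverse_kinematics(position, orientation): joint angles nearest the present ones, or None.
- vision.snapshot(name): name is "scene" or "side" or "wrist"; returns the picture (420x560x3 uint8, red, green, blue); there is no depth.
- vision.get_calibration(name): a dict with "fx", "fy", "cx", "cy" (pixels), "D" ([k1, k2, p1, p2, k3] as OpenCV has them; the pictures are not rectified), "position" and "orientation" of the camera in the world. Camera axes: x right, y down, z forward; pixel columns grow to the right and rows downward; lengths in m; the calibration is good to about 2 mm. A picture is of the moment at which its call begins: read the wrist's pose just before it. get_calibration takes no time and is no camera call; for the wrist camera it gives the pose at the moment of the call.
A pose or a line that the arm cannot do raises r.PlanningError and nothing moves.
- r.sign_off(): hands the job in, once; it reports no verdict.
Trained networks look in the newest picture that a camera, given by its name, has taken for a name from the list of things; names that differ only in an ending like _2 or _b are one class to them, and where a whole thing is asked for, a point or a joint stands for the part that bears it (a point fixed in the world has none). Each returns a list of dicts, best first, with "score" (0 to 1); they miss things now and then, are a little off and sometimes report something else, mostly with a low value. They report only what shows in the picture. A call takes as long as a camera call. They do not tell look-alikes from the thing itself.
- models.boxes_of(thing, camera): "at" ([x, y, z] in m, in world coordinates, good to about 4 mm: the middle of the surface that is visible of it).
- models.regions_of(thing, camera): "pixels" (420x560 bool, what is visible of it).
- models.mark_of(thing, camera): "at" ([x, y, z] in m, in world coordinates, good to about 4 mm: a listed point, or the origin of a listed thing).
Readings, each from a call of its own:
- telemetry.current_t(): time.
- telemetry.current_joints(): joint angles.
- telemetry.current_dq(): joint speeds.
- telemetry.current_joint_efforts(): joint torques, N m.
- telemetry.current_ee_pos(): TCP position.
- telemetry.current_tool_rot(): TCP orientation.
- telemetry.current_wrist_force(): force on the tool from outside, world axes, zero at the start.
- telemetry.current_torque(): the same for the moment, N m.
- telemetry.current_opening(): finger opening in m.
Only numpy, scipy, OpenCV 4.12 (cv2) and the standard library are available. Lean on these libraries where they do the work, as an engineer would, in place of code of your own. Each camera call takes 0.05 s, during which the arm holds its last target. There are 200 camera calls.

### The job

Impact-test the yellow sensor housing that stands in the V-block of the impact tester: draw the sprung striker arm back by its upright black handle until the sear catches and holds it, without forcing it against its rubber buffer, and let go of the handle. Then, hands clear of the arm, pull the trigger gently so that the arm flies home and strikes the housing. Do not let the arm slip away uncaught, leave the housing standing in the V-block, and leave the other things on the bench alone.

Things in the scene. Friction and masses are not known exactly. Their poses are not given: they have to be found in the camera images.
- tester: bench impact tester, fixed: grey base plate 270 (x) x 340 (y) mm, top face 16 mm above the table. Origin on the table under the plate's centre, x away from the robot, y left, z up (turned a little each start). Spindle axis at x 20, y 15 mm; trigger left rear (at rest x 69, y 140 mm), V-block and housing right. Bare spindle and coil spring stand 105 mm high, V-block 54 mm.
- spindle (a joint): angle q of the striker arm, rad: 0 with its head resting on the housing, growing as it is drawn back (clockwise from above). From the spindle it points in the tester direction 220 deg - q (counted from tester x towards y). The sear catches somewhere from 0.94 to 1.46 rad: the disc under the arm is clocked to an energy setting that differs each start and is not among the readings.
- striker_arm: striker arm with handle and head: level steel bar 16 x 16 mm, 155 mm long, top 61 mm above the table; origin on the spindle axis at table height. Its spring pulls it home with 0.36 N m + 0.6 N m per rad (2.6 N at the handle at rest, 6 to 9 N cocked, the ride over the sear adding up to 1.5 N). Eased back, a caught arm stays on the sear and the load on the handle vanishes; an uncaught one keeps pushing.
- handle (a point): centre of the black upright handle near the arm's free end, 140 mm from the spindle axis: round, 18 mm across, 50 mm tall, from 61 to 111 mm above the table (4 mm screw on top); this point is at 86 mm. About 40 mm of free room between it and the housing.
- pull (a joint): travel of the trigger slide, m: 0 at rest, growing as the trigger is pulled towards the robot (tester -x), to at most 0.020. The first 2 mm are light; then it bears on the sear, and a cocked arm lets go at about 7 to 13 mm with up to about 17 N. It springs back when let go.
- trigger: trigger: upright steel tab 28 mm wide (tester y), 6 mm thick (tester x), from 27 to 83 mm above the table, on a low slide at the left rear of the plate. Free room behind it (away from the robot) down to 45 mm above the table. Origin under the tab's middle at table height. The sear it acts on is a separate sprung lever beside the disc and does not move the trigger.
- trigger_face (a point): middle of the trigger's rear face (the face away from the robot), 65 mm above the table; push here towards tester -x.
- buffer: rubber buffer post, 16 mm across, on the base plate front right of the spindle, under the arm: it ends the arm's travel. The arm's disc meets it about 0.05 rad (7 mm at the handle) after the sear has dropped in; from there the load on the handle climbs by about 4 N per mm. Origin at its foot.
- housing_center (a point): centre of the housing under test, half-way up: yellow plastic, 60 mm across (lid 64), 68.5 mm tall, a black cable gland on its side; loose, standing on the base plate in the V-block; 0.2 to 0.4 kg.
- housing: the same housing; origin at the centre of its foot, z up.
- seat (a point): the housing's place in the V-block: centre of its foot when it stands there, on the base plate's top face.
- housing_b: a second yellow housing standing left of the tester
- housing_c: a third yellow housing standing left of the tester
- spare_lid: a loose yellow lid, 64 mm across, 16 mm thick, lying on the tester's base plate behind the disc
- screwdriver: a screwdriver lying left of the tester
- wrench: an open-ended wrench lying right of the tester
- collar: a steel collar, 52 mm across, right of the tester
- paste_jar: a small white jar, 52 mm across, 70 mm tall, right of the tester
There are look-alikes about, which are no part of the job. Leave any turquoise look-alike of the housing alone.

How it is judged:
On the way, in this order (a step that is already met when the one before it is completed fails the run):
1. the arm is drawn back, held by the sear alone, the robot off it (value of joint spindle above 0.85 rad and contact force between each of the fingers, the arm and striker_arm below 0.3 N), for 0.4 s.
2. the trigger is tripped and the arm has flown home on to the housing (value of joint spindle below 0.06 rad and contact force between the fingers and striker_arm below 0.3 N), for 0.2 s.
At the end, for the whole second after the job is handed in: The arm is home against the housing (within 0.06 rad) and still, the trigger is back at rest (within 3 mm), and the housing stands upright and still in the V-block, within 6 mm of its seat (value of joint spindle below 0.06 rad and velocity of joint spindle between -0.1 and 0.1 rad/s and value of joint pull below 0.003 m and distance between housing and seat below 0.006 m and angle between housing's own z axis and vertical below 0.06 rad and linear speed of housing below 0.02 m/s); the robot touches nothing.
It fails at once if the arm was forced against its rubber buffer (over 45 N at the buffer, some 19 N at the handle on top of the spring) (contact force between buffer and anything else above 45 N).
It fails at once if the trigger was pulled with more than 30 N (contact force between the fingers and trigger above 30 N).
It fails at once if the arm flew off without the trigger being pulled (velocity of joint spindle below -4 rad/s and value of joint pull below 0.004 m).
It fails at once if the robot was touching the arm as it flew (velocity of joint spindle below -4 rad/s and contact force between any of the fingers, the arm and striker_arm above 0.5 N).
It fails at once if the housing was knocked out of its place (15 mm, or tipped), or another thing on the bench was moved by more than 20 mm (distance of housing from where it was at the start of the episode above 0.015 m or angle between housing's own z axis and vertical above 0.2 rad or distance of any of housing_b, housing_c, spare_lid, screwdriver, wrench, collar, paste_jar from where it was at the start of the episode above 0.02 m).
It also fails if it takes over 72 s, if anything falls off the work surface, if the arm or the gripper's body presses on something with over 40 N, if the wrist force passes 120 N, or if a joint passes its speed limit or range.

## Working session

There is one attempt and no reset: what is moved stays moved. The work goes in short steps, each a Python script; the robot and the scene stay as the last script left them, time stands still between calls to the robot, and variables do not carry over. Pictures are saved under pics/ and viewed, about 8 in all and at most 12, crops included, and the job is handed in when it is done.

```bash
mkdir -p pics; ls; python3 - <<'E'
from plant import r, vision, models, telemetry as t
import cv2,numpy as np
print(t.current_t(),t.current_ee_pos(),t.current_tool_rot(),r.nose_length)
ims=[]
for c in ("scene","side"):
    im=vision.snapshot(c); cv2.imwrite(f"pics/{c}0.png",im[...,::-1])
    k=vision.get_calibration(c);print(c,k)
    for n in ("tester","handle","trigger_face","trigger","striker_arm","housing","buffer","seat","spare_lid"):
        try: print(c,n,[(np.round(d["at"],4).tolist(),round(d["score"],2)) for d in models.mark_of(n,c)][:4])
        except Exception as e: print(n,e)
E
```

```text
pics
0.0 [ 0.17410874 -0.54748029  0.22962269] [-6.04260127e-04  8.07148003e-01 -5.90348466e-01 -6.52236428e-04] 0.025
scene {'fx': 393.01423278155556, 'fy': 393.01423278155556, 'cx': 280.303596112349, 'cy': 209.14748178786078, 'D': array([-0.10895564,  0.        ,  0.        ,  0.        ,  0.        ]), 'position': array([ 1.06181432, -0.4336502 ,  0.61662215]), 'orientation': array([-0.38410176,  0.81091044,  0.40373529, -0.17857185])}
scene tester []
scene handle [([0.4707, -0.2145, 0.087], 0.74), ([0.6629, -0.0338, 0.0004], 0.64)]
scene trigger_face [([0.6633, -0.028, 0.0681], 0.7), ([0.744, 0.0928, -0.0002], 0.15)]
scene trigger [([0.6646, -0.032, -0.0014], 0.87), ([0.5559, -0.1908, 0.0098], 0.68)]
scene striker_arm [([0.5532, -0.1894, 0.011], 0.17)]
scene housing [([0.7444, 0.0935, -0.0007], 0.87), ([0.2831, -0.2948, -0.0038], 0.85), ([0.5498, -0.2389, 0.0219], 0.77), ([0.3245, -0.1479, 0.0041], 0.74)]
scene buffer [([0.5583, -0.1902, 0.0107], 0.49)]
scene seat [([0.5484, -0.2351, 0.0156], 0.91)]
scene spare_lid [([0.6522, -0.2284, 0.0165], 0.88)]
side {'fx': 396.2747612642557
[... 231 characters left out ...]
([ 0.02977597, -0.0687591 ,  0.89494442, -0.43984094])}
side tester [([0.567, -0.1556, 0.0], 0.65)]
side handle [([0.4693, -0.2192, 0.0836], 0.74)]
side trigger_face [([0.75, 0.0924, -0.0032], 0.67), ([0.6679, -0.0316, 0.0617], 0.6)]
side trigger [([0.4714, -0.2142, 0.0837], 0.72), ([0.6622, -0.0305, -0.0014], 0.69)]
side striker_arm [([0.591, -0.1443, -0.0028], 0.68), ([0.6526, -0.2279, 0.0164], 0.38)]
side housing [([0.3251, -0.1439, 0.0011], 0.94), ([0.6126, 0.1471, 0.0008], 0.74), ([0.833, -0.1897, 0.0006], 0.64), ([0.5525, -0.2349, 0.0192], 0.6)]
side buffer [([0.5501, -0.2378, 0.0514], 0.54)]
side seat [([0.55, -0.2389, 0.0144], 0.87)]
side spare_lid [([0.6505, -0.2271, 0.0137], 0.87)]
```

```bash
python3 -c "
import cv2,numpy as np
a=cv2.imread('pics/scene0.png');b=cv2.imread('pics/side0.png')
cv2.imwrite('pics/sc.png',cv2.resize(a,(784,588),interpolation=3));cv2.imwrite('pics/si.png',cv2.resize(b,(784,588),interpolation=3))"
```

```text
(no output)
```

View pics/sc.png

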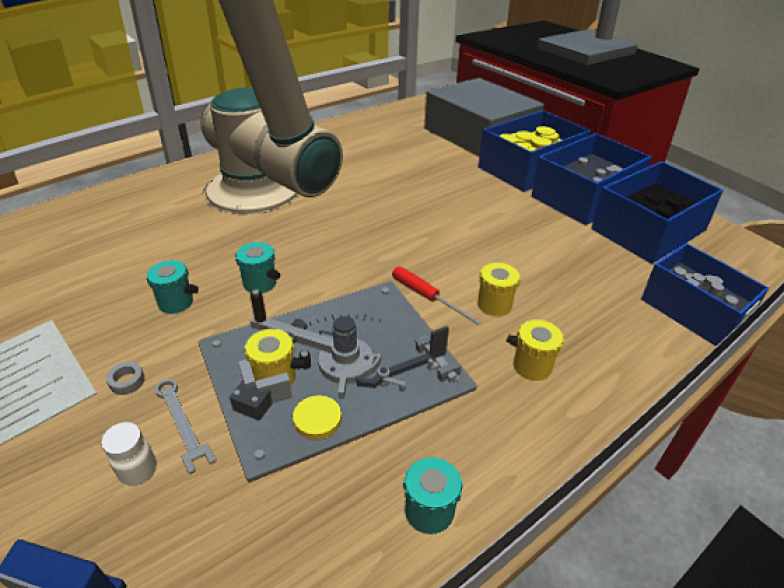

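View pics/si.png

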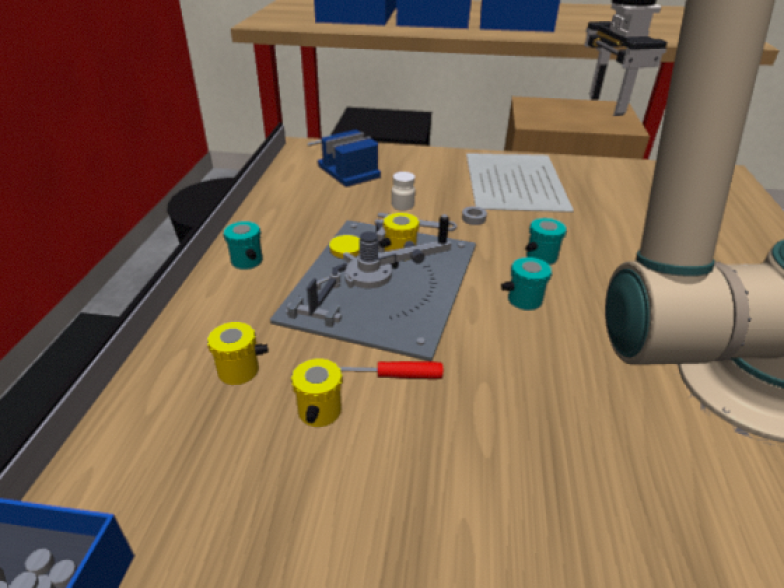

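In the enlarged scene picture, the black upright handle is at (258,305), the trigger tab at (438,342) and the housing under test at (269,355). Two loose yellow housings stand at (498,288) and (537,348), and there are three turquoise look-alikes. Only one upright post sits on the striker arm, so that is the handle. Next I take a wrist view from above.

```bash
cat > h.py <<'E'
from plant import r, gripper_to, inverse_kinematics as ik, vision, models, telemetry as t
import cv2, numpy as np
from scipy.spatial.transform import Rotation as R
def down(a):  # tool down, jaw axis (tool x) at world angle a
    c,s=np.cos(a),np.sin(a)
    q=R.from_matrix(np.array([[c,s,0],[s,-c,0],[0,0,-1]]).T).as_quat()
    return np.array([q[3],q[0],q[1],q[2]])
E
python3 - <<'E'
from h import *
SP=np.array([.590,-.1445])
for base in (-90,90):
    for q in (0,.75,1.5):
        ph=np.deg2rad(209.5)-q; p=[*(SP+.14*np.array([np.cos(ph),np.sin(ph)])),.1]
        print(base,q,ik(p,down(ph+np.deg2rad(base))))
for a in (-100,80): print(a,ik([.68,-.035,.076],down(np.deg2rad(a))))
r.move_to([.52,-.15,.30],down(np.deg2rad(-60)))
k=vision.get_calibration("wrist"); im=vision.snapshot("wrist"); cv2.imwrite("pics/w1.png",im[...,::-1])
print(t.current_t(),k["position"],k["fx"])
for n in ("tester","handle","trigger_face","trigger","striker_arm","housing","seat"):
    print(n,[(np.round(d["at"],4).tolist(),round(d["score"],2)) for d in models.mark_of(n,"wrist")][:4])
E
```

```text
-90 0 [-5.63064459e-01  2.96691268e-01  1.83040305e+00 -4.44089210e-16
  1.01449833e+00 -2.64873292e+00]
-90 0.75 [-3.90721895e-01  2.33360351e-01  1.92624921e+00 -4.44089210e-16
  9.81983089e-01 -1.72639035e+00]
-90 1.5 [-1.89841588e-01  2.95169156e-01  1.83278366e+00 -4.44089210e-16
  1.01363984e+00 -7.75510044e-01]
90 0 [-5.63064459e-01  2.96691268e-01  1.83040305e+00 -4.44089210e-16
  1.01449833e+00  4.92859738e-01]
90 0.75 [-3.90721895e-01  2.33360351e-01  1.92624921e+00 -4.44089210e-16
  9.81983089e-01  1.41520230e+00]
90 1.5 [-1.89841588e-01  2.95169156e-01  1.83278366e+00 -4.44089210e-16
  1.01363984e+00  2.36608261e+00]
-100 [-1.53526414e-01  5.39162284e-01  1.47678001e+00 -4.44089210e-16
  1.12565036e+00  1.59180284e+00]
80 [-1.53526414e-01  5.39162284e-01  1.47678001e+00 -4.44089210e-16
  1.12565036e+00 -1.54978982e+00]
2.975 [ 0.5842201  -0.11328061  0.45352232] 345.64428713738084
tester [([0.5723, -0.154, 0.0006], 0.93)]
handle [([0.4692, -0.2143, 0.0861], 0.74), ([0.5471, 0.0753, -0.0006], 0.52)]
trigger_face [([0.5707, -0.4535, -0.0008], 0.3), ([0.6541, -0.2272, 0.0147], 0.27)]
trigger [([0.6646, -0.0338, 0.0024], 0.58)]
striker_arm [([0.5945, -0.144, 0.0004], 0.69)]
housing [([0.2763, -0.2895, -0.0029], 0.71), ([0.5508, -0.2369, 0.0154], 0.7), ([0.5717, -0.1545, -0.0011], 0.45)]
seat []
```

View pics/w1.png

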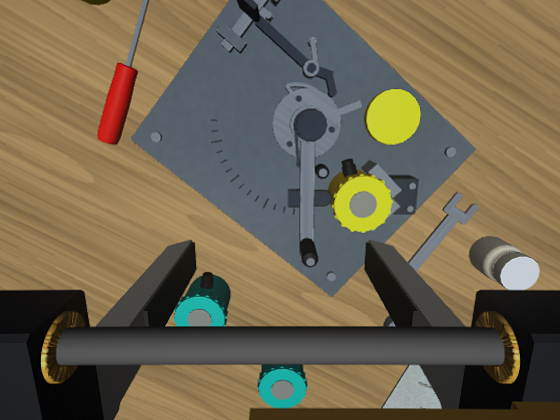

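The wrist view shows the arm with its handle cap at about (310,258), the spindle top at (310,124), and the housing in the V-block at (362,203). I cross-check these pixels against the known heights.

```bash
cat >> h.py <<'E'
def ray(px,k,z):
    K=np.array([[k["fx"],0,k["cx"]],[0,k["fy"],k["cy"]],[0,0,1.]])
    u=cv2.undistortPoints(np.array([[px]],float),K,np.array(k["D"]))[0,0]
    w,x,y,zz=k["orientation"]; d=R.from_quat([x,y,zz,w]).apply([u[0],u[1],1.])
    p=np.array(k["position"]); return (p+d*(z-p[2])/d[2])[:2]
E
python3 - <<'E'
from h import *
k=vision.get_calibration("wrist")
for n,p,z in (("handle",(310,260),.115),("spindle",(310,124),.105),("housing",(362,204),.085),("s1",(156,138),.018),("s2",(331,276),.018),("s3",(450,152),.018)): print(n,ray(p,k,z).round(4))
for n,c in (("handle","scene"),("handle","side"),("trigger","scene"),("trigger","side")):
    m=models.regions_of(n,c)
    for d in m[:1]:
        v,u=np.nonzero(d["pixels"]); kk=vision.get_calibration(c); i=v<np.percentile(v,10)
        print(n,c,d["score"],len(v),u[i].mean(),v.min(),ray((u[i].mean(),v.min()+1),kk,.113 if n=="handle" else .083).round(4))
E
```

```text
handle [ 0.4748 -0.2128]
spindle [ 0.594  -0.1412]
housing [ 0.5502 -0.2367]
s1 [0.4869 0.0074]
s2 [ 0.4377 -0.2786]
s3 [ 0.6544 -0.3169]
handle scene 0.76 2037 191.71065989847716 208 [ 0.4858 -0.2001]
handle side 0.97 1537 303.51428571428573 153 [ 0.5049 -0.2119]
trigger side 0.82 266 222.5 200 [ 0.663  -0.0317]
```

Two measurements agree: yaw -9.9°, spindle (0.593,-0.1435), handle (0.472,-0.214), trigger face (0.666,-0.029). I grasp the handle with the jaws set tangentially.

```bash
cat >> h.py <<'E'
YAW=np.deg2rad(-9.9); SP=np.array([.593,-.1435]); PH0=np.deg2rad(220)+YAW
def pose(q,z,rad=.14):
    ph=PH0-q; return np.array([*(SP+rad*np.array([np.cos(ph),np.sin(ph)])),z]), down(ph+np.pi/2)
def tang(q): ph=PH0-q; return np.array([np.sin(ph),-np.cos(ph),0])   # direction of growing q
E
python3 - <<'E'
from h import *
q=.014
gripper_to(.038)
p,o=pose(q,.20); r.move_to(p,o)
p[2]=.15; r.move_l(p,o,vel=.1)
f0=t.current_wrist_force()
p[2]=.098; print("guard",r.move_l(p,vel=.05,guard=4))
vision.snapshot("wrist"); im=vision.snapshot("wrist"); cv2.imwrite("pics/w2.png",im[...,::-1])
im=vision.snapshot("side"); cv2.imwrite("pics/s2.png",cv2.resize(im[110:250,200:400,::-1],None,fx=3,fy=3))
print(t.current_t(),t.current_ee_pos(),f0,t.current_wrist_force())
E
```

```text
guard False
7.0667 [ 0.47111504 -0.21213889  0.0983295 ] [-0.27378367 -0.43314681  0.51992372] [ 0.27685594 -0.47074311 -1.17589393]
```

View pics/w2.png

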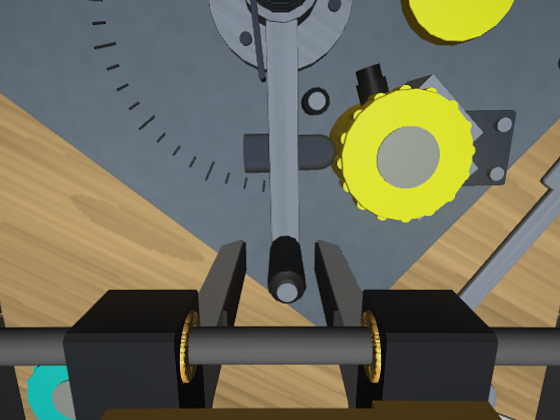

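View pics/s2.png

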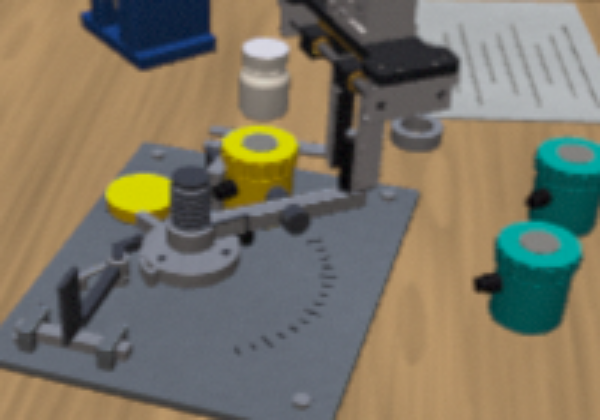

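The handle (288,270) stands between the fingers, about 3 mm toward the housing side. Closing will therefore only lift the arm slightly away from the housing. I close and draw.

```bash
python3 - <<'E'
from h import *
f0=t.current_wrist_force()
gripper_to(.012,f_grip=30); print("open",t.current_opening(),t.current_wrist_force()-f0)
for q in np.arange(.1,.86,.075):
    p,o=pose(q,.098); g=r.move_l(p,o,vel=.08,guard=12)
    f=t.current_wrist_force()-f0
    print(round(t.current_t(),2),round(q,3),g,"tan",round(f@tang(q),2),"spring",round((.36+.6*q)/.14,2),f.round(1))
    if g: break
np.save("f0.npy",f0)
E
```

```text
open 0.01780156978219647 [ 0.39136925 -3.13380562  0.10047028]
7.83 0.1 False tan -2.91 spring 3.0 [-0.8 -3.5  0.6]
8.11 0.175 False tan -2.07 spring 3.32 [ 0.  -2.2  2.1]
8.39 0.25 False tan -2.81 spring 3.64 [-0.6 -3.1  1.9]
8.68 0.325 False tan -3.17 spring 3.96 [-1.4 -3.5  2.8]
8.96 0.4 False tan -3.68 spring 4.29 [ 0.1 -3.7  3.2]
9.24 0.475 False tan -4.01 spring 4.61 [-1.5 -4.1  3.1]
9.53 0.55 False tan -4.24 spring 4.93 [-1.1 -4.2  4.3]
9.81 0.625 False tan -4.74 spring 5.25 [-1.  -4.7  4.7]
10.09 0.7 False tan -4.91 spring 5.57 [-0.5 -4.9  5. ]
10.38 0.775 False tan -6.23 spring 5.89 [-1.4 -6.1  5.3]
10.66 0.85 False tan -5.52 spring 6.21 [-1.6 -5.3  5.5]
```

```bash
python3 - <<'E'
from h import *
f0=np.load("f0.npy"); L=[]
q=.85; stop=False
while q<1.56 and not stop:
    q+=.012
    p,o=pose(q,.098); g=r.move_l(p,o,vel=.03); r.hold(.06)
    F=-(t.current_wrist_force()-f0)@tang(q); s=(.36+.6*q)/.14
    L.append((round(q,3),round(F,1),round(F-s,1))); stop=F-s>3.5
print(t.current_t(),L)
if stop:
    for dq in (.02,.04,.06,.075):
        p,o=pose(q-dq,.098); r.move_l(p,o,vel=.02); r.hold(.15)
        print("back",dq,round(-(t.current_wrist_force()-f0)@tang(q-dq),2))
np.save("q.npy",q)
E
```

```text
25.4583 [(0.862, np.float64(6.6), np.float64(0.4)), (0.874, np.float64(6.4), np.float64(0.1)), (0.886, np.float64(6.8), np.float64(0.4)), (0.898, np.float64(6.0), np.float64(-0.4)), (0.91, np.float64(6.4), np.float64(-0.1)), (0.922, np.float64(6.7), np.float64(0.2)), (0.934, np.float64(6.4), np.float64(-0.2)), (0.946, np.float64(6.0), np.float64(-0.6)), (0.958, np.float64(6.5), np.float64(-0.2)), (0.97, np.float64(6.5), np.float64(-0.3)), (0.982, np.float64(7.5), np.float64(0.7)), (0.994, np.float64(7.2), np.float64(0.4)), (1.006, np.float64(7.6), np.float64(0.7)), (1.018, np.float64(6.6), np.float64(-0.3)), (1.03, np.float64(6.4), np.float64(-0.6)), (1.042, np.float64(6.6), np.float64(-0.4)), (1.054, np.float64(7.2), np.float64(0.1)), (1.066, np.float64(6.7), np.float64(-0.4)), (1.078, np.float64(6.6), np.float64(-0.6)), (1.09, np.float64(7.6), np.float64(0.3)), (1.102, np.float64(7.3), np.float64(0.0)), (1.114, np.float64(7.4), np.float64(0.1)), (1.126, np.float64(7.6), np.float64(0.2)), (1.138, np.float64(7.5), np.float64(0.1)), (1.15, np.float64(7.0), np.float64(-0.5)), (1.162, n
[... 357 characters left out ...]
4(7.5), np.float64(-0.5)), (1.27, np.float64(7.2), np.float64(-0.8)), (1.282, np.float64(7.9), np.float64(-0.2)), (1.294, np.float64(6.1), np.float64(-2.0)), (1.306, np.float64(7.9), np.float64(-0.3)), (1.318, np.float64(6.5), np.float64(-1.7)), (1.33, np.float64(7.3), np.float64(-0.9)), (1.342, np.float64(7.8), np.float64(-0.6)), (1.354, np.float64(7.2), np.float64(-1.2)), (1.366, np.float64(7.6), np.float64(-0.8)), (1.378, np.float64(7.0), np.float64(-1.5)), (1.39, np.float64(8.0), np.float64(-0.5)), (1.402, np.float64(9.8), np.float64(1.2)), (1.414, np.float64(11.7), np.float64(3.0)), (1.426, np.float64(12.3), np.float64(3.6))]
back 0.02 10.26
back 0.04 8.22
back 0.06 8.43
back 0.075 7.77
```

```bash
cat >> h.py <<'E'
f0=np.load("f0.npy") if __import__("os").path.exists("f0.npy") else 0
def load(q,n=5):
    v=[]
    for _ in range(n): r.hold(.03); v.append(-(t.current_wrist_force()-f0)@tang(q))
    return np.mean(v)
def act():  # angle of the TCP about the spindle, and radius
    d=t.current_ee_pos()[:2]-SP; return (PH0-np.arctan2(d[1],d[0]))%(2*np.pi), np.hypot(*d)
E
python3 - <<'E'
from h import *
q=1.36; F=0
while q<1.55:
    p,o=pose(q,.098); r.move_l(p,o,vel=.03); F=load(q); e=F-(.36+.6*q)/.14
    print(round(q,3),round(act()[0],3),round(F,1),round(e,1))
    if e>7: break
    q+=.012
for dq in (.02,.04,.06,.08):
    p,o=pose(q-dq,.098); r.move_l(p,o,vel=.02)
    print("back",dq,round(load(q-dq),2),round(act()[0],3),t.current_wrist_force()-f0)
print(t.current_t(),t.current_opening())
E
```

```text
1.36 1.344 8.0 -0.4
1.372 1.356 8.1 -0.4
1.384 1.368 7.4 -1.1
1.396 1.377 8.8 0.2
1.408 1.384 10.2 1.6
1.42 1.391 12.1 3.5
1.432 1.397 14.4 5.6
1.444 1.404 15.9 7.1
back 0.02 13.45 1.392 [ -7.12059626 -12.34193116   9.92881851]
back 0.04 9.99 1.38 [-5.42190359 -9.18603749  8.3039355 ]
back 0.06 8.44 1.365 [-3.63472371 -9.099816    8.06001764]
back 0.08 8.43 1.346 [-3.78437301 -7.94277601  7.83493918]
32.3583 0.017047286894037048
```

The load climbs steadily from about 1.37 rad, which is the buffer. I have not yet eased back past the sear's drop-in point, so I ease further and watch the load.

```bash
python3 - <<'E'
from h import *
for q in (1.35,1.338,1.326,1.314,1.302,1.29,1.278):
    p,o=pose(q,.098); r.move_l(p,o,vel=.02); F=load(q)
    print(q,round(act()[0],3),round(F,2))
    if F<1.5: break
print(t.current_t(),t.current_wrist_force()-f0)
E
```

```text
1.35 1.332 8.52
1.338 1.321 8.13
1.326 1.313 6.44
1.314 1.306 4.83
1.302 1.301 2.74
1.29 1.294 0.18
34.8583 [ 2.63873539 -2.30315333  3.36808385]
```

The sear holds: the load fell from 8 N to about 0. I release, lift, check, and go above the rear of the trigger.

```bash
python3 - <<'E'
from h import *
gripper_to(.038)
p=t.current_ee_pos(); r.move_l([p[0],p[1],.20],vel=.12)
print("up",t.current_t(),t.current_wrist_force()-f0)
gripper_to(0.0,f_grip=30)
C=np.array([.5707,-.1548]); c,s=np.cos(YAW),np.sin(YAW)
w=lambda x,y:C+np.array([c*x-s*y,s*x+c*y])
r.move_to([*w(.100,.140),.16],down(YAW-np.pi/2))
k=vision.get_calibration("wrist"); im=vision.snapshot("wrist"); cv2.imwrite("pics/w3.png",im[...,::-1])
for n in ("handle","trigger_face","trigger"):
    for cam in ("side","scene"):
        if n=="handle": vision.snapshot(cam)
        print(n,cam,[(np.round(d["at"],4).tolist(),round(d["score"],2)) for d in models.mark_of(n,cam)][:2])
print("exp handle",pose(1.3,.086)[0],"exp face",w(.072,.14),t.current_t(),t.current_opening(),t.current_ee_pos())
E
```

```text
up 36.3917 [-0.6490613   1.41622666  0.85731325]
handle side [([0.49, -0.0489, 0.0856], 0.74)]
handle scene [([0.4884, -0.0506, 0.0878], 0.93)]
trigger_face side [([0.6653, -0.029, 0.0624], 0.8)]
trigger_face scene [([0.6645, -0.0271, 0.0681], 0.57)]
trigger side [([0.6655, -0.0325, -0.001], 0.7), ([0.5294, -0.3803, -0.0001], 0.36)]
trigger scene [([0.6636, -0.0314, 0.002], 0.75)]
exp handle [ 0.49294735 -0.04557417  0.086     ] exp face [ 0.66569795 -0.02926359] 38.3917 0.0003879997406306495 [ 0.69300624 -0.03418932  0.16058625]
```

View pics/w3.png

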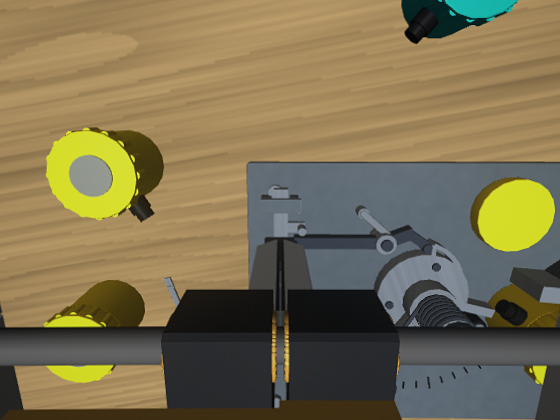

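The arm is cocked: the networks put the handle at (0.489,-0.050), against (0.493,-0.046) expected. The closed fingers are behind the trigger. I descend and pull in small steps.

```bash
python3 - <<'E'
from h import *
C=np.array([.5707,-.1548]); c,s=np.cos(YAW),np.sin(YAW); ex=np.array([c,s,0])
w=lambda x,y:C+np.array([c*x-s*y,s*x+c*y])
print("guard",r.move_l([*w(.100,.140),.080],vel=.06,guard=4))
fb=np.mean([(r.hold(.03),t.current_wrist_force())[1] for _ in range(4)],axis=0)
r.move_l([*w(.084,.140),.080],vel=.05,guard=4)
x=.084; L=[]; pk=0
while x>.050:
    x-=.001; r.move_l([*w(x,.140),.080],vel=.03)
    F=np.mean([(r.hold(.02),t.current_wrist_force())[1] for _ in range(3)],axis=0)-fb
    xa=(t.current_ee_pos()[:2]-C)@ex[:2]; f=F@ex; L.append((round(x*1e3),round(xa*1e3,1),round(f,1)))
    if f>24 or (pk>6 and f<pk-4) or xa<.062: break
    pk=max(pk,f)
print(L,t.current_t())
vision.snapshot("side"); print([(np.round(d["at"],3).tolist(),round(d["score"],2)) for d in models.mark_of("handle","side")][:2])
E
```

```text
guard False
[(83, np.float64(83.1), np.float64(-0.5)), (82, np.float64(82.3), np.float64(1.0)), (81, np.float64(81.2), np.float64(0.9)), (80, np.float64(80.2), np.float64(2.0)), (79, np.float64(79.7), np.float64(4.0)), (78, np.float64(79.2), np.float64(5.5)), (77, np.float64(78.8), np.float64(7.2)), (76, np.float64(78.5), np.float64(7.2)), (75, np.float64(78.2), np.float64(8.8)), (74, np.float64(74.6), np.float64(3.9))] 43.475
[([0.491, -0.046, 0.084], 0.81)]
```

The force dropped but the handle still shows as cocked, so this may be stiction. I check the picture before continuing.

```bash
python3 - <<'E'
from h import *
a=vision.snapshot("side"); b=vision.snapshot("scene")
A=cv2.resize(a[120:270,190:370,::-1],(600,500)); 
B=cv2.resize(b[170:350,130:346,::-1],(600,500))[:, :]
cv2.imwrite("pics/chk.png",cv2.resize(np.hstack([A,B]),(800,333)))
F=t.current_wrist_force();print(t.current_t(),F,t.current_ee_pos())
for n in ("trigger_face","handle"):
  for cam in ("side","scene"): print(n,cam,[(np.round(d["at"],3).tolist(),round(d["score"],2)) for d in models.mark_of(n,cam)][:2])
E
```

```text
43.675 [ 1.88020747 -1.48447543 -1.41828147] [ 0.66704979 -0.02948806  0.08008104]
trigger_face side [([0.658, -0.029, 0.063], 0.67), ([0.548, -0.239, 0.052], 0.36)]
trigger_face scene [([0.654, -0.029, 0.068], 0.62)]
handle side [([0.486, -0.057, 0.083], 0.76), ([0.552, -0.237, 0.016], 0.62)]
handle scene [([0.455, -0.119, 0.086], 0.79), ([0.658, -0.029, 0.068], 0.23)]
```

View pics/chk.png

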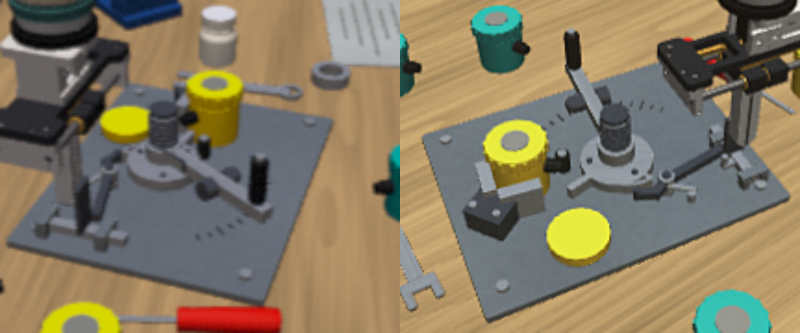

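The two frames, 0.05 s apart, catch the arm in flight. It released at about 6 mm of pull and 9 N. I back off the trigger and check.

```bash
python3 - <<'E'
from h import *
C=np.array([.5707,-.1548]); c,s=np.cos(YAW),np.sin(YAW)
w=lambda x,y:C+np.array([c*x-s*y,s*x+c*y])
r.hold(.6)
r.move_l([*w(.105,.140),.080],vel=.04); r.move_l([*w(.105,.140),.22],vel=.12); r.hold(.5)
for cam in ("side","scene"):
    im=vision.snapshot(cam); cv2.imwrite(f"pics/end_{cam}.png",im[...,::-1])
    for n in ("handle","trigger_face","housing"): print(n,cam,[(np.round(d["at"],3).tolist(),round(d["score"],2)) for d in models.mark_of(n,cam)][:5])
print(pose(0,.086)[0],t.current_t(),t.current_wrist_force())
a,b=[cv2.imread(f"pics/end_{x}.png") for x in("side","scene")]
cv2.imwrite("pics/end.png",cv2.resize(np.hstack([cv2.resize(a[120:270,190:370],(600,500)),cv2.resize(b[170:350,130:346],(600,500))]),(800,333)))
E
```

```text
handle side [([0.472, -0.214, 0.085], 0.65)]
trigger_face side [([0.665, -0.03, 0.063], 0.76), ([0.571, -0.451, 0.0], 0.64)]
housing side [([0.325, -0.145, 0.004], 0.93), ([0.28, -0.289, -0.001], 0.84), ([0.61, 0.15, 0.0], 0.8), ([0.752, 0.092, -0.001], 0.71), ([0.832, -0.19, 0.004], 0.61)]
handle scene [([0.471, -0.216, 0.091], 0.84), ([0.591, -0.149, -0.002], 0.71)]
trigger_face scene [([0.664, -0.031, 0.069], 0.76)]
housing scene [([0.742, 0.092, 0.002], 0.94), ([0.326, -0.147, 0.004], 0.93), ([0.614, 0.149, 0.003], 0.9), ([0.549, -0.239, 0.018], 0.84), ([0.835, -0.184, 0.003], 0.82)]
[ 0.4718788 -0.2137115  0.086    ] 47.6167 [-0.95430273  0.78243651 -0.12294746]
```

View pics/end.png

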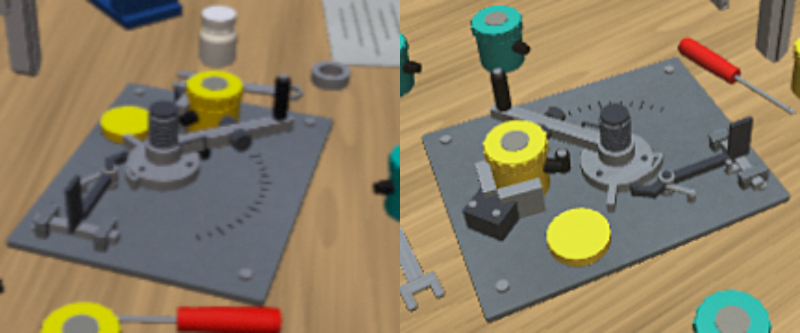

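The arm is home on the housing, the trigger is back at rest, the housing stands upright in the V-block, and the robot is clear. I hand the job in.

```bash
python3 -c "
from plant import r
r.sign_off()"
```

```text
the job is handed in; nothing more can be done
```

The impact test is done and handed in; sign-off gave no verdict. The last clock reading was 47.6 s of the 72 s allowed.

- **Cocking:** I gripped the handle and drew the arm back until it touched the buffer lightly, about 7 N above the spring load at the handle. I eased it back until the load fell from 8 N to about 0 at roughly 1.29 rad, which showed the sear was holding. Then I let go and lifted clear.
- **Two approaches to the buffer:** I first stopped about 4 N above the spring load. Easing back by 0.075 rad had not yet brought the load down, so I went to the buffer a second time and then eased further.
- **Trigger:** With closed fingers I pulled it towards the robot. The arm let go at about 6 mm of travel by the arm's position, with about 9 N. The stated range starts at 7 mm, and my reading is only good to about a millimetre. The first network check after release still showed the handle cocked, but the next pictures caught the arm in flight.
- **Last checks:** The handle is at (0.472, -0.214), within about 3 mm of its home position, and the trigger face is back at rest. The housing is upright at (0.549, -0.239), against about (0.549, -0.237) at the start. The other things near the tester look unmoved in the final pictures. The final side-camera housing search did not list the tested housing, but the scene camera and the pictures both show it in place.

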